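Find the loose bolt of the book press and hold its cap open

ROBOT

A 6-joint arm with a two-finger parallel gripper is mounted at the origin on the work surface. World frame = base frame: x ahead of the robot, y to its left, z up, the work surface at z = 0. Lengths are in m, angles in rad, forces in N, time in s.
With the tool pointing down it reaches from about 0.275 to 0.825 m from the base axis. Payload 5.2 kg.
Tool frame: the origin (TCP) lies at the very end of the fingers, on their centre line; the grasp point (between the pads) lies 19 mm behind it; z points along the fingers, y is the line along which they close (so a half turn about z gives the same grasp; the last joint's range is limited). The gripper opens to 93 mm and grips with 3 to 60 N. Pads are 15 mm wide; open, the fingers measure 128 mm over their backs; the gripper's body (75 mm by 188 mm) begins 65 mm behind the grasp point.
Start: joints at [-1.465, 0.259, 1.535, -0, 1.348, -0.203], TCP at [0.167, -0.524, 0.219] pointing down, gripper open.
Joint ranges: [-3.14, 3.14], [-0.91, 2.08], [0.19, 2.58], [-1.22, 4.36], [0.22, 2.71], [-3.12, 3.12]. Speed limits (rad/s): [2.57, 2.57, 3.14, 3.14, 3.14, 3.14].

INTERFACE

Orientations are given as a rotation vector (axis times angle).
In Python, from bench import read_state, snapshot, close_job gives the robot as it stands. The module is installed in compiled form; this text tells all that it offers.
- The arm moves only by the tool arm_command, never from a script. Its argument "series" is a list of rows, each an object with "offset": the shift along the tool's x, y, z in m, a list of three; "turn": the turn, a rotation vector about the tool's x, y, z in rad, a list of three. A call has 1 to 12 rows; each row is the pose to reach, as a shift and turn from the pose commanded when the call began, along the tool's axes at that moment; what a row does not reach only later rows make up. A row lasts 1/10 s, in which the tool goes at most 50 mm and 8.59 degrees, less where a joint would pass 70% of its speed; a pose out of reach is approached as far as the arm can. A call with a gripper value outside its range is refused whole. "hand" is the finger opening in m, from 0 to 0.093, set as the call begins (left out, the last holds). The fingers move at their own pace and stop on an object; "squeeze" is the grip in N (left out, the last holds). Time passes only in rows, so rows that repeat a pose let the fingers close. It gives the time, the measured TCP pose, the force, the opening and the grip force at its end, in the units of the state.
- read_state(): the state, without advancing time (a new reading comes with each control period).
- snapshot(name): name is "scene" or "side" or "wrist"; returns a dict with "pixels" (400x640x3 uint8, red, green, blue), "vfov" (degrees; the focal length in pixels is half the picture's height over the tangent of half this angle, whatever the lens; pixels are square), "cx", "cy" (the principal point, pixels), "extrinsics" (4x4, takes a point from camera to world coordinates). Camera axes: x right, y down, z forward; pixel columns grow to the right and rows downward; lengths in m; the calibration is good to about 2 mm. The wrist camera is an equidistant fisheye: a pixel r from the principal point sees the ray r / f radians off the axis. A picture is of the moment at which its call begins. There is no depth.
- close_job(): hands the job in; it is judged then, once.
The state is a dict: "t": time; "qpos": joint angles; "dq": joint speeds; "joint_torque": joint torques, N m; "ee_pos": TCP position; "eef_rot": TCP orientation; "contact_force": force on the tool from outside, world axes, zero at the start; "wrist_torque": the same for the moment, N m; "grip_width": finger opening in m; "gripper_force": force on a finger pad.
Only numpy, scipy, OpenCV 4.12 (cv2) and the standard library are available. Lean on these libraries where they do the work, as an engineer would, in place of code of your own. Each camera call takes 0.05 s, during which the arm holds its last target. There are 200 camera calls.

TASK

One of the three bolts on the book press is loose: tap them one after another until one gives and sinks, then lift the hinged cap round that bolt at least 60 degrees open and keep holding it there, so that the conservator can get a spanner on the bolt; finish while holding it. Leave the caps of the other bolts shut, lift no cap before its bolt has been found loose, and do not disturb the other things on the desk and press.

Things in the scene. Friction and masses are not known exactly. Their poses are not given: they have to be found in the camera images.
- press: Fixed book press: board 240 x 400 x 18 mm, green ledger on it (top at 45 mm) under a grey steel beam 60 mm wide, 360 mm long, top at 73 mm. Origin: centre of the board's underside, on the table; y along the beam to the left, z up, x away from the robot. Three equal housings 44 (x) x 36 (y) mm, tops at 113 mm, stand on the beam at y = +110, 0, -110 mm with free gaps between.
- left_bolt_top (a point): Centre of the top face of the left bolt: a plain steel bolt with an upright six-sided head, 18 mm across, standing 22 mm out of its housing, through the window of its cap; at first 135 mm above the table, 18 to 19 mm above the cap's middle height.
- left_bolt (a joint): How far the left bolt has sunk (m): 0 at first for all three. A loose bolt goes down under a push of about 3 N, by about 6 mm, comes to a hard stop and stays down; a tight one moves less than 1 mm. The looks do not tell which is loose, and any of the three may be.
- left_cap_bar (a point): Centre of the front bar of the left bolt's cap, a flat steel frame 38 mm wide lying round the bolt. The bar: a rod along y, 12 mm thick, 48 mm long, ends free 5 mm beyond the frame, on the robot's side of the housing, 117 mm above the table, 44 mm above the beam; pinch its ends from above or hook it. Hinge axis along y, 56 mm from the bar towards +x of the press, level with it when shut.
- left_cap (a joint): Opening angle of the left cap (rad): 0 shut (lying flat), grows as the bar goes up and back over the hinge, stops at 1.35. A light spring and its weight shut it (about 1 N at the bar at first, 2 N when open): it does not stay open by itself.
- middle_bolt_top (a point): Centre of the top face of the middle bolt: a plain steel bolt with an upright six-sided head, 18 mm across, standing 22 mm out of its housing, through the window of its cap; at first 135 mm above the table, 18 to 19 mm above the cap's middle height.
- middle_bolt (a joint): How far the middle bolt has sunk (m): 0 at first for all three. A loose bolt goes down under a push of about 3 N, by about 6 mm, comes to a hard stop and stays down; a tight one moves less than 1 mm. The looks do not tell which is loose, and any of the three may be.
- middle_cap_bar (a point): Centre of the front bar of the middle bolt's cap, a flat steel frame 38 mm wide lying round the bolt. The bar: a rod along y, 12 mm thick, 48 mm long, ends free 5 mm beyond the frame, on the robot's side of the housing, 117 mm above the table, 44 mm above the beam; pinch its ends from above or hook it. Hinge axis along y, 56 mm from the bar towards +x of the press, level with it when shut.
- middle_cap (a joint): Opening angle of the middle cap (rad): 0 shut (lying flat), grows as the bar goes up and back over the hinge, stops at 1.35. A light spring and its weight shut it (about 1 N at the bar at first, 2 N when open): it does not stay open by itself.
- right_bolt_top (a point): Centre of the top face of the right bolt: a plain steel bolt with an upright six-sided head, 18 mm across, standing 22 mm out of its housing, through the window of its cap; at first 135 mm above the table, 18 to 19 mm above the cap's middle height.
- right_bolt (a joint): How far the right bolt has sunk (m): 0 at first for all three. A loose bolt goes down under a push of about 3 N, by about 6 mm, comes to a hard stop and stays down; a tight one moves less than 1 mm. The looks do not tell which is loose, and any of the three may be.
- right_cap_bar (a point): Centre of the front bar of the right bolt's cap, a flat steel frame 38 mm wide lying round the bolt. The bar: a rod along y, 12 mm thick, 48 mm long, ends free 5 mm beyond the frame, on the robot's side of the housing, 117 mm above the table, 44 mm above the beam; pinch its ends from above or hook it. Hinge axis along y, 56 mm from the bar towards +x of the press, level with it when shut.
- right_cap (a joint): Opening angle of the right cap (rad): 0 shut (lying flat), grows as the bar goes up and back over the hinge, stops at 1.35. A light spring and its weight shut it (about 1 N at the bar at first, 2 N when open): it does not stay open by itself.
- loupe: Bystander: black folding loupe, 45 x 30 x 15 mm, lying on the ledger in front of the beam; origin at its underside.
- weight: Bystander: brass paperweight with a knob, 40 mm wide, 47 mm high, on the front left of the press board; origin at its underside.
- pot: Bystander: small glass jar, 40 mm wide, 45 mm high, on the front right of the press board; origin at its underside.
- cup: Bystander: wooden cup, 72 mm wide, 75 mm high, on the table at the left; origin at its underside.
- bowl: Bystander: white bowl, 110 mm wide, 50 mm high, on the table at the right; origin at its underside.
- brush: Bystander: dusting brush lying on the table at the right; origin at its underside.
- cork_block: Bystander: cork block 90 x 45 x 30 mm on the table at the left; origin at its underside.

How it is judged:
On the way, in this order (a step that is already met when the one before it is completed fails the run):
1. the loose bolt has been tapped down (value of joint any of left_bolt, middle_bolt, right_bolt above 0.003 m), for 0.1 s.
2. the cap of the bolt that sank is held open (((value of joint left_bolt above 0.003 m and value of joint left_cap above 0.9 rad and contact force between the fingers and left_cap above 0.3 N and velocity of joint left_cap between -0.3 and 0.3 rad/s) or (value of joint middle_bolt above 0.003 m and value of joint middle_cap above 0.9 rad and contact force between the fingers and middle_cap above 0.3 N and velocity of joint middle_cap between -0.3 and 0.3 rad/s) or (value of joint right_bolt above 0.003 m and value of joint right_cap above 0.9 rad and contact force between the fingers and right_cap above 0.3 N and velocity of joint right_cap between -0.3 and 0.3 rad/s))), for 0.2 s.
At the end, for the whole second after the job is handed in: The cap of the bolt that sank (by more than 3 mm) is open by more than 0.9 rad (52 degrees), nearly still and held by the fingers (more than 0.3 N on it) through the last second; the other caps are shut (under 0.2 rad) and the bystanders are within 30 mm of where they stood (((value of joint left_bolt above 0.003 m and value of joint left_cap above 0.9 rad and contact force between the fingers and left_cap above 0.3 N and velocity of joint left_cap between -0.3 and 0.3 rad/s and value of joint each of middle_cap, right_cap below 0.2 rad and distance of each of loupe, weight, pot, cup, bowl, brush, cork_block from where it was at the start of the episode below 0.03 m) or (value of joint middle_bolt above 0.003 m and value of joint middle_cap above 0.9 rad and contact force between the fingers and middle_cap above 0.3 N and velocity of joint middle_cap between -0.3 and 0.3 rad/s and value of joint each of left_cap, right_cap below 0.2 rad and distance of each of loupe, weight, pot, cup, bowl, brush, cork_block from where it was at the start of the episode below 0.03 m) or (value of joint right_bolt above 0.003 m and value of joint right_cap above 0.9 rad and contact force between the fingers and right_cap above 0.3 N and velocity of joint right_cap between -0.3 and 0.3 rad/s and value of joint each of left_cap, middle_cap below 0.2 rad and distance of each of loupe, weight, pot, cup, bowl, brush, cork_block from where it was at the start of the episode below 0.03 m))); the arm keeps its last pose, push and grip.
It fails at once if the left cap is lifted although its bolt has not been found loose (value of joint left_cap above 0.2 rad and value of joint left_bolt below 0.002 m).
It fails at once if the middle cap is lifted although its bolt has not been found loose (value of joint middle_cap above 0.2 rad and value of joint middle_bolt below 0.002 m).
It fails at once if the right cap is lifted although its bolt has not been found loose (value of joint right_cap above 0.2 rad and value of joint right_bolt below 0.002 m).
It fails at once if a bystander is disturbed (distance of any of loupe, weight, pot, cup, bowl, brush, cork_block from where it was at the start of the episode above 0.03 m).
It also fails if it takes over 48 s, if anything falls off the work surface, if the arm or the gripper's body presses on something with over 40 N, if the wrist force passes 120 N, or if a joint passes its speed limit or range.

## Working session

There is one attempt and no reset: what is moved stays moved. The work goes in short steps, Python scripts to look and compute and a tool call to move; the robot and the scene stay as the last step left them, time stands still between calls to the robot, and variables do not carry over. Pictures are saved under pics/ and viewed, at most 10 in all, crops included, and the job is handed in when it is done.

Besides the shell and the picture viewer there is one more tool, called as name(argument=value, ...), one argument or row to a line, values as JSON. arm_command: Moves the arm, as the interface text tells. Its arguments: {"type":"object","properties":{"series":{"type":"array","items":{"type":"object","properties":{"offset":{"type":"array","items":{"type":"number"}},"turn":{"type":"array","items":{"type":"number"}}}}},"hand":{"type":"number"},"squeeze":{"type":"number"}},"required":["series"]}

```bash
mkdir -p pics; cat > h.py <<'E'
import numpy as np, cv2
from bench import read_state, snapshot, close_job
from scipy.spatial.transform import Rotation as R
def snap(n,tag):
    s=snapshot(n); cv2.imwrite(f'pics/{tag}.png',s['pixels'][:,:,::-1])
    np.save(f'pics/{tag}.npy',{k:s[k] for k in s},allow_pickle=True); return s
def ray(s,u,v):
    f=200/np.tan(np.radians(s['vfov'])/2); T=np.array(s['extrinsics'])
    d=np.array([(u-s['cx'])/f,(v-s['cy'])/f,1.]); return T[:3,3],T[:3,:3]@d
def onz(s,u,v,z):
    o,d=ray(s,u,v); return o+d*(z-o[2])/d[2]
def two(s1,p1,s2,p2):
    o1,d1=ray(s1,*p1);o2,d2=ray(s2,*p2)
    k=np.linalg.lstsq(np.c_[d1,-d2],o2-o1,rcond=None)[0]
    a,b=o1+k[0]*d1,o2+k[1]*d2; return (a+b)/2,np.linalg.norm(a-b)
def load(tag): return np.load(f'pics/{tag}.npy',allow_pickle=True).item()
def totool(p):
    st=read_state(); return R.from_rotvec(st['eef_rot']).inv().apply(np.array(p)-st['ee_pos'])
E
python3 - <<'E'
from h import *
for n in('scene','side'):
    s=snap(n,n+'0'); print(n,s['vfov'],s['cx'],s['cy'],np.round(s['extrinsics'],3).tolist())
st=read_state(); print(st); print(R.from_rotvec(st['eef_rot']).as_matrix().round(3))
E
```

```text
scene 49.21589329975336 321.04881541368707 199.10258507074053 [[-0.857, 0.41, -0.312, 0.929], [0.515, 0.687, -0.513, 0.602], [0.004, -0.6, -0.8, 1.013], [0.0, 0.0, 0.0, 1.0]]
side 57.30480992521938 321.772567813467 203.81745107890504 [[-0.961, -0.182, 0.21, 0.3], [-0.277, 0.583, -0.764, 0.878], [0.017, -0.792, -0.61, 0.808], [0.0, 0.0, 0.0, 1.0]]
{'t': 0.1, 'qpos': array([-1.46480663e+00,  2.59283259e-01,  1.53592011e+00, -9.72260513e-06,
        1.34801429e+00, -2.02802917e-01]), 'dq': array([ 0.00068284, -0.00166949, -0.00299731, -0.00010934,  0.00057836,
        0.00090436]), 'joint_torque': array([ 2.25385884e-03, -4.38211191e+01, -2.84643888e+01,  7.22546875e-02,
        3.62775265e-02, -4.80222207e-05]), 'ee_pos': array([ 0.16711616, -0.52350065,  0.21791526]), 'eef_rot': array([-3.10261723e+00, -4.82879140e-01, -1.08580859e-04]), 'contact_force': array([-1.00705743, -0.19164881, -0.0822845 ]), 'wrist_torque': array([0.01949386, 0.02816076, 0.04113679]), 'gripper_force': 0.0, 'grip_width': 0.09325463368379425}
[[ 0.953  0.304 -0.   ]
 [ 0.304 -0.953  0.002]
 [ 0.    -0.002 -1.   ]]
```

View pics/scene0.png

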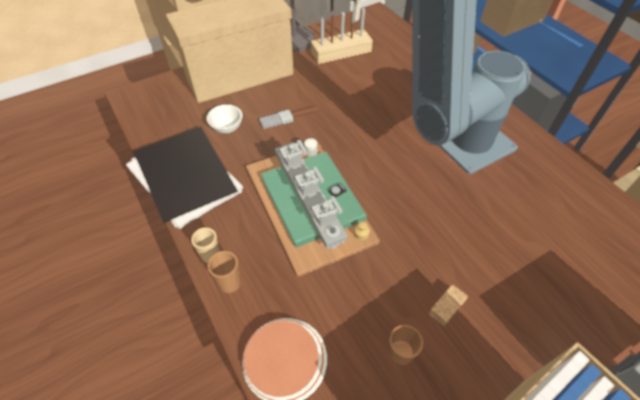

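View pics/side0.png

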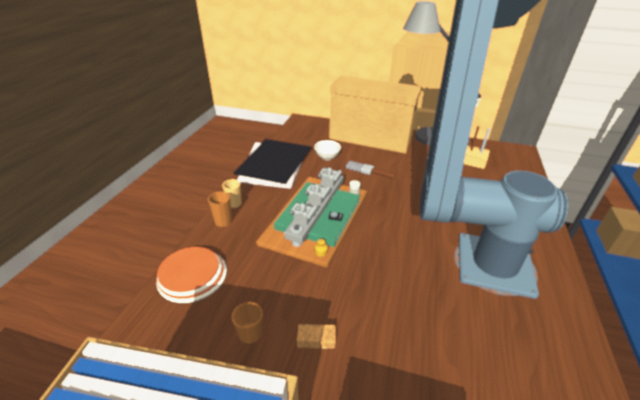

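The scene view shows the press at about (310,200), with housings near (292,153), (310,180) and (327,209). In the side view they are near (330,176), (317,192) and (302,211). Next I'll zoom in on both and measure.

```bash
python3 - <<'E'
from h import *
a=load('scene0');b=load('side0')
A=cv2.resize(a['pixels'][125:275,240:385],None,fx=4,fy=4,interpolation=cv2.INTER_CUBIC)[:, :, ::-1]
B=cv2.resize(b['pixels'][155:265,250:375],None,fx=4,fy=4,interpolation=cv2.INTER_CUBIC)[:, :, ::-1]
cv2.imwrite('pics/cA.png',A);cv2.imwrite('pics/cB.png',B)
for s,P in((a,[(292,148),(309,175),(327,204)]),(b,[(330,171),(317,187),(302,206)])):
    print([onz(s,*p,.135).round(3).tolist() for p in P])
E
```

```text
[[0.564, -0.153, 0.135], [0.572, -0.045, 0.135], [0.581, 0.06, 0.135]]
[[0.556, -0.149, 0.135], [0.571, -0.045, 0.135], [0.585, 0.063, 0.135]]
```

View pics/cA.png

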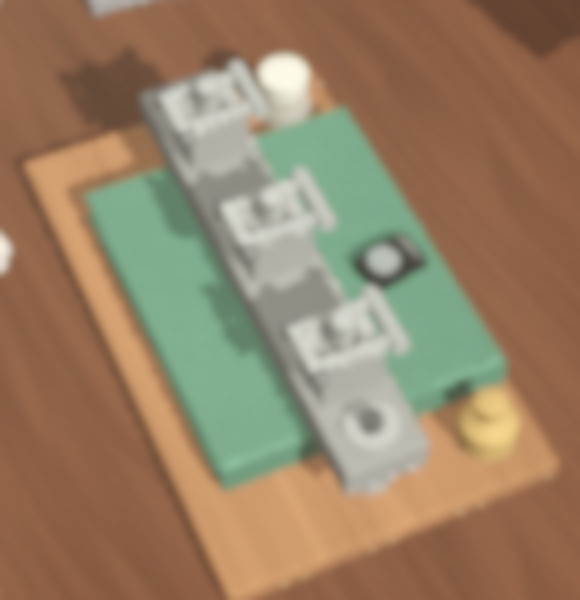

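View pics/cB.png

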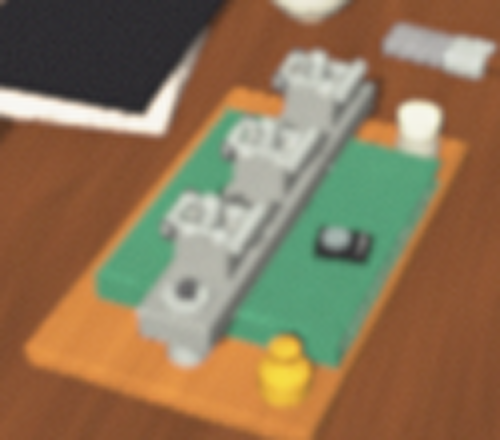

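The crops give the bolt tops, bars and board corners. In scene pixels the bolts are near (291,149), (307,176) and (324,207), and the bars near (302.5,147), (319.5,175) and (337,205).

```bash
python3 - <<'E'
from h import *
a=load('scene0');b=load('side0')
ca=lambda u,v:(240+u/4-.4,125+v/4-.4); cb=lambda u,v:(250+u/4-.4,155+v/4-.4)
A=[(205,95),(268,206),(336,326)];Bb=[(322,76),(268,143),(213,218)]
for p,q in zip(A,Bb):
    print(onz(a,*ca(*p),.135).round(3),onz(b,*cb(*q),.135).round(3),two(a,ca(*p),b,cb(*q)))
print('bars',[onz(a,*ca(*p),.12).round(3).tolist() for p in((250,90),(318,202),(388,322))])
for s,c,P in((a,ca,[(22,160),(228,597),(558,465)]),(b,cb,[(30,350),(310,436),(465,145)])):
    Q=np.array([onz(s,*c(*p),.018) for p in P]);print('board',Q.round(3).tolist(),[np.linalg.norm(Q[i+1]-Q[i]).round(3) for i in(0,1)],[np.degrees(np.arctan2(*(Q[i+1]-Q[i])[1::-1])).round(2) for i in (0,1)])
E
```

```text
[ 0.567 -0.153  0.135] [ 0.551 -0.134  0.135] (array([ 0.55929908, -0.17097618,  0.11211345]), np.float64(0.003764786340348837))
[ 0.58  -0.045  0.135] [ 0.567 -0.027  0.135] (array([ 0.57375442, -0.0564906 ,  0.11568732]), np.float64(0.005087536195930646))
[0.592 0.061 0.135] [0.578 0.077 0.135] (array([0.58555322, 0.05077074, 0.1155733 ]), np.float64(0.003940524102078458))
bars [[0.532, -0.154, 0.12], [0.543, -0.042, 0.12], [0.556, 0.066, 0.12]]
board [[0.67, -0.266, 0.018], [0.715, 0.134, 0.018], [0.479, 0.162, 0.018]] [np.float64(0.403), np.float64(0.237)] [np.float64(83.68), np.float64(173.34)]
board [[0.71, 0.136, 0.018], [0.478, 0.159, 0.018], [0.437, -0.236, 0.018]] [np.float64(0.233), np.float64(0.397)] [np.float64(174.22), np.float64(-95.87)]
```

arm_command(
  hand=0.0,
  squeeze=20,
  series=[
    {"offset": [0.487,-0.226,-0.02],"turn": [0,0,0.417]},
    {"offset": [0.487,-0.226,-0.02],"turn": [0,0,0.417]},
    {"offset": [0.487,-0.226,-0.02],"turn": [0,0,0.417]},
    {"offset": [0.487,-0.226,-0.02],"turn": [0,0,0.417]},
    {"offset": [0.487,-0.226,-0.02],"turn": [0,0,0.417]},
    {"offset": [0.487,-0.226,-0.02],"turn": [0,0,0.417]},
    {"offset": [0.487,-0.226,-0.02],"turn": [0,0,0.417]},
    {"offset": [0.487,-0.226,-0.02],"turn": [0,0,0.417]},
    {"offset": [0.487,-0.226,-0.02],"turn": [0,0,0.417]},
    {"offset": [0.487,-0.226,-0.02],"turn": [0,0,0.417]},
    {"offset": [0.487,-0.226,-0.02],"turn": [0,0,0.417]},
    {"offset": [0.487,-0.226,-0.02],"turn": [0,0,0.417]},
  ],
)

```text
t: 1.3
ee_pos: [0.5653, -0.1565, 0.238]
eef_rot: [-3.136, 0.161, -0.001]
contact_force: [0.4, -0.5, 0.2]
grip_width: 0.0022
gripper_force: 0.0
```

```bash
python3 - <<'E'
from h import *
s=snap('wrist','w1'); print(s['vfov'],s['cx'],s['cy'],np.round(s['extrinsics'],3).tolist())
st=read_state(); print(st['t'],st['ee_pos'],st['qpos'],st['contact_force'],st['grip_width']);print(R.from_rotvec(st['eef_rot']).as_matrix().round(3))
E
```

```text
65.70646984690485 316.76001136455295 195.96377516086307 [[-0.103, -0.951, -0.293, 0.646], [-0.995, 0.097, 0.032, -0.167], [-0.002, 0.295, -0.956, 0.404], [0.0, 0.0, 0.0, 1.0]]
1.35 [ 0.56351678 -0.15848938  0.23786696] [-4.64664961e-01  3.11597225e-01  1.41520417e+00  1.10299002e-04
  1.41593471e+00  1.20991647e+00] [-0.26495927 -0.22167894 -0.18218349] 0.0011254170196769247
[[ 0.995 -0.104 -0.001]
 [-0.104 -0.995  0.001]
 [-0.001 -0.001 -1.   ]]
```

View pics/w1.png

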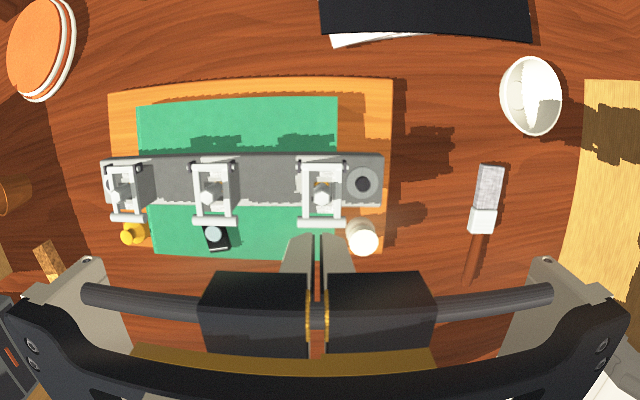

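The wrist view shows the three bolt heads at about (322,197), (209,197) and (121,199). The bars are at about (321,222), (215,221) and (128,218).

```bash
cat >> h.py <<'E'
def fonz(s,u,v,z):
    f=200/np.tan(np.radians(s['vfov'])/2); T=np.array(s['extrinsics'])
    x,y=u-s['cx'],v-s['cy']; r=np.hypot(x,y); th=r/f
    d=T[:3,:3]@np.array([np.sin(th)*x/r,np.sin(th)*y/r,np.cos(th)]); return T[:3,3]+d*(z-T[2,3])/d[2]
E
python3 - <<'E'
from h import *
s=load('w1')
for n,P,z in(('bolt',[(322,197),(209,197),(121,199)],.135),('bar',[(321,222),(215,221),(128,218)],.123),('board',[(393,78),(108,95)],.018)):
    print(n,[fonz(s,*p,z).round(4).tolist() for p in P])
c=s['pixels'][140:260,80:400];cv2.imwrite('pics/w1c.png',cv2.resize(c,None,fx=2.5,fy=2.5,interpolation=cv2.INTER_CUBIC)[:,:,::-1])
E
```

```text
bolt [[0.5622, -0.1621, 0.135], [0.5731, -0.0558, 0.135], [0.5815, 0.0486, 0.135]]
bar [[0.5332, -0.1585, 0.123], [0.5441, -0.0518, 0.123], [0.5559, 0.0555, 0.123]]
board [[0.6708, -0.2635, 0.018], [0.7098, 0.1299, 0.018]]
```

View pics/w1c.png

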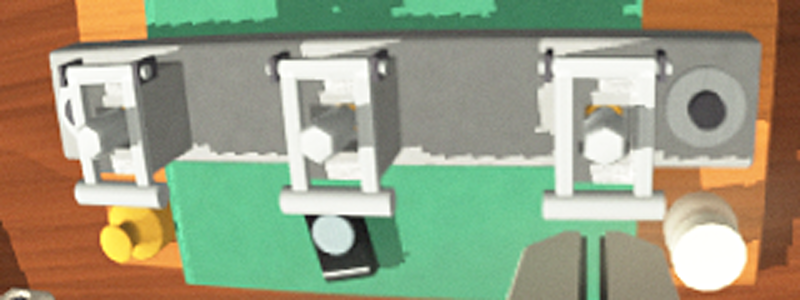

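arm_command(
  series=[
    {"offset": [-0.001,0.0035,0.05]},
    {"offset": [-0.001,0.0035,0.09]},
    {"offset": [-0.001,0.0035,0.1]},
    {"offset": [-0.001,0.0035,0.101]},
    {"offset": [-0.001,0.0035,0.103]},
    {"offset": [-0.001,0.0035,0.105]},
    {"offset": [-0.001,0.0035,0.106]},
  ],
)

```text
invalid input at $.series[0]: expected keys offset, turn
```

arm_command(
  series=[
    {"offset": [-0.001,0.0035,0.05],"turn": [0,0,0]},
    {"offset": [-0.001,0.0035,0.09],"turn": [0,0,0]},
    {"offset": [-0.001,0.0035,0.1],"turn": [0,0,0]},
    {"offset": [-0.001,0.0035,0.101],"turn": [0,0,0]},
    {"offset": [-0.001,0.0035,0.103],"turn": [0,0,0]},
    {"offset": [-0.001,0.0035,0.105],"turn": [0,0,0]},
    {"offset": [-0.001,0.0035,0.106],"turn": [0,0,0]},
  ],
)

```text
t: 2.05
ee_pos: [0.5616, -0.1651, 0.1348]
eef_rot: [3.135, -0.17, 0.004]
contact_force: [-2.8, 0.4, 12.2]
grip_width: 0.0005
gripper_force: 6.3
```

arm_command(
  series=[
    {"offset": [0,0,0.001],"turn": [0,0,0]},
    {"offset": [0,0,0.001],"turn": [0,0,0]},
    {"offset": [0,0,0.001],"turn": [0,0,0]},
  ],
)

```text
t: 2.35
ee_pos: [0.5617, -0.1651, 0.1347]
eef_rot: [3.135, -0.17, 0.005]
contact_force: [-4.6, 0.1, 12.1]
grip_width: 0.0004
gripper_force: 6.1
```

The right bolt is tight: it held 12 N without sinking. Next is the middle one.

arm_command(
  series=[
    {"offset": [0,0,-0.025],"turn": [0,0,0]},
    {"offset": [-0.001,-0.05,-0.025],"turn": [0,0,0]},
    {"offset": [-0.001,-0.1,-0.025],"turn": [0,0,0]},
    {"offset": [-0.001,-0.1125,-0.025],"turn": [0,0,0]},
    {"offset": [-0.001,-0.1125,-0.015],"turn": [0,0,0]},
    {"offset": [-0.001,-0.1125,-0.006],"turn": [0,0,0]},
    {"offset": [-0.001,-0.1125,-0.004],"turn": [0,0,0]},
    {"offset": [-0.001,-0.1125,-0.002],"turn": [0,0,0]},
    {"offset": [-0.001,-0.1125,0],"turn": [0,0,0]},
    {"offset": [-0.001,-0.1125,0],"turn": [0,0,0]},
    {"offset": [-0.001,-0.1125,0],"turn": [0,0,0]},
  ],
)

```text
t: 3.45
ee_pos: [0.5724, -0.0526, 0.1316]
eef_rot: [3.137, -0.171, 0.001]
contact_force: [-0.1, -0.2, 0.3]
grip_width: 0.0005
gripper_force: 0.0
```

arm_command(
  series=[
    {"offset": [0,0,0.002],"turn": [0,0,0]},
    {"offset": [0,0,0.004],"turn": [0,0,0]},
    {"offset": [0,0,0.005],"turn": [0,0,0]},
    {"offset": [0,0,0.005],"turn": [0,0,0]},
  ],
)

```text
t: 3.85
ee_pos: [0.5727, -0.0526, 0.1288]
eef_rot: [3.136, -0.169, 0.003]
contact_force: [-4.8, -1.1, 13.6]
grip_width: 0.0008
gripper_force: 6.6
```

The middle bolt sank 6 mm to a hard stop at z = 0.129, so it is the loose one. I'll open the fingers and straddle the middle cap's bar.

arm_command(
  hand=0.075,
  series=[
    {"offset": [0,0,-0.035],"turn": [0,0,0]},
    {"offset": [-0.0285,0,-0.035],"turn": [0,0,0]},
    {"offset": [-0.0285,0,-0.035],"turn": [0,0,0]},
    {"offset": [-0.0285,0,-0.035],"turn": [0,0,0]},
    {"offset": [-0.0285,0,-0.035],"turn": [0,0,0]},
    {"offset": [-0.0285,0,-0.035],"turn": [0,0,0]},
  ],
)

```text
t: 4.45
ee_pos: [0.5444, -0.0491, 0.1611]
eef_rot: [-3.137, 0.17, 0.001]
contact_force: [-0.6, -0.5, 0.1]
grip_width: 0.0438
gripper_force: 0.0
```

```bash
python3 - <<'E'
from h import *
s=snap('wrist','w2'); st=read_state(); print(st['ee_pos'],st['grip_width'],totool([.544,-.051,.098]).round(4))
cv2.imwrite('pics/w2c.png',cv2.resize(s['pixels'][130:400,150:480],None,fx=2.2,fy=2.2,interpolation=cv2.INTER_CUBIC)[:,:,::-1])
E
```

```text
[ 0.54429176 -0.04906576  0.16112581] 0.04780598063236549 [-0.      0.002   0.0631]
```

View pics/w2c.png

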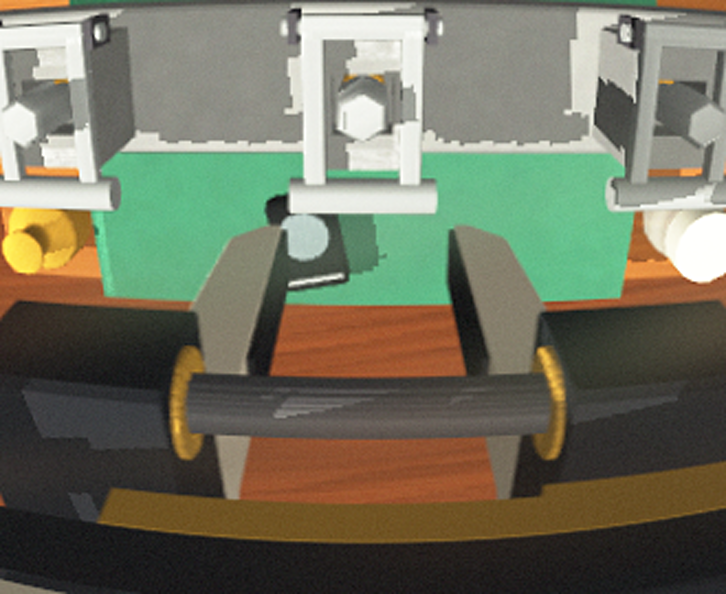

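The view shows the middle bar centred between the fingers, with the bar at crop x=363 and the finger centre at 367. I'll wait for full opening, then descend and close.

arm_command(
  hand=0.075,
  series=[
    {"offset": [0,0,0],"turn": [0,0,0]},
    {"offset": [0,0,0],"turn": [0,0,0]},
    {"offset": [0,0,0],"turn": [0,0,0]},
    {"offset": [0,0,0.02],"turn": [0,0,0]},
    {"offset": [0,0,0.04],"turn": [0,0,0]},
    {"offset": [0,0,0.055],"turn": [0,0,0]},
    {"offset": [0,0,0.062],"turn": [0,0,0]},
    {"offset": [0,0,0.062],"turn": [0,0,0]},
  ],
)

```text
t: 5.3
ee_pos: [0.5433, -0.0488, 0.0988]
eef_rot: [-3.137, 0.17, 0.003]
contact_force: [0.3, -0.6, -0.1]
grip_width: 0.0749
gripper_force: 0.0
```

arm_command(
  hand=0.03,
  squeeze=20,
  series=[
    {"offset": [0,0,0],"turn": [0,0,0]},
    {"offset": [0,0,0],"turn": [0,0,0]},
    {"offset": [0,0,0],"turn": [0,0,0]},
    {"offset": [0,0,0],"turn": [0,0,0]},
    {"offset": [0,0,0],"turn": [0,0,0]},
    {"offset": [0,0,0],"turn": [0,0,0]},
  ],
)

```text
t: 5.9
ee_pos: [0.5444, -0.0475, 0.1002]
eef_rot: [-3.134, 0.171, -0.002]
contact_force: [1.2, 5.2, 1.3]
grip_width: 0.0477
gripper_force: 20.0
```

arm_command(
  series=[
    {"offset": [0.0004,-0.001,-0.0067],"turn": [0,0,0]},
    {"offset": [0.0016,-0.001,-0.0133],"turn": [0,0,0]},
    {"offset": [0.0036,-0.001,-0.0197],"turn": [0,0,0]},
    {"offset": [0.0063,-0.001,-0.0259],"turn": [0,0,0]},
    {"offset": [0.0098,-0.001,-0.0316],"turn": [0,0,0]},
    {"offset": [0.0098,-0.001,-0.0316],"turn": [0,0,0]},
  ],
)

```text
t: 6.5
ee_pos: [0.5536, -0.0485, 0.132]
eef_rot: [-3.136, 0.17, 0.002]
contact_force: [-1.8, 5.5, -1.6]
grip_width: 0.0472
gripper_force: 20.0
```

arm_command(
  series=[
    {"offset": [0.0041,0,-0.0053],"turn": [0,0,0]},
    {"offset": [0.0088,0,-0.0101],"turn": [0,0,0]},
    {"offset": [0.0141,0,-0.0143],"turn": [0,0,0]},
    {"offset": [0.0198,0,-0.0178],"turn": [0,0,0]},
    {"offset": [0.0259,0,-0.0206],"turn": [0,0,0]},
    {"offset": [0.0259,0,-0.0206],"turn": [0,0,0]},
    {"offset": [0.0259,0,-0.0206],"turn": [0,0,0]},
    {"offset": [0.0259,0,-0.0206],"turn": [0,0,0]},
    {"offset": [0.0259,0,-0.0206],"turn": [0,0,0]},
  ],
)

```text
t: 7.4
ee_pos: [0.5789, -0.0513, 0.1525]
eef_rot: [-3.136, 0.17, 0.002]
contact_force: [-3.2, 5.4, 0.8]
grip_width: 0.0475
gripper_force: 20.0
```

```bash
python3 - <<'E'
from h import *
s=snap('wrist','w3'); snap('side','side3')
a=cv2.resize(s['pixels'][100:350,170:470],None,fx=2,fy=2)
b=cv2.resize(load('side3')['pixels'][110:235,270:370],None,fx=2,fy=4)[:500]
cv2.imwrite('pics/w3c.png',np.hstack([a,b])[:,:,::-1])
E
```

```text
(no output)
```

View pics/w3c.png

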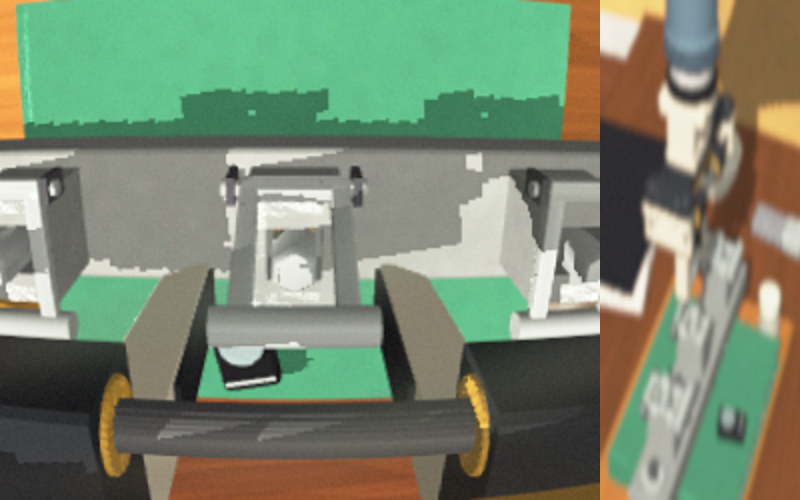

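The bar is pinched between the fingers (crop 295,326) and the neighbouring caps are shut. Before handing in, I'll check the opening angle from the bar's pixel.

```bash
python3 - <<'E'
from h import *
s=load('w3'); px=np.array([.994,-.108]); hinge=np.array([.544,-.051])+.056*px
for th in (.7,.9,1.0,1.1,1.2,1.3):
    z=.117+.056*np.sin(th); p=fonz(s,170+295/2,100+326/2,z)[:2]
    print(th,'ray x',((p-hinge)@px).round(4),'arc x',(-.056*np.cos(th)).round(4))
st=read_state();print(st['t'],st['ee_pos'],st['grip_width'],st['gripper_force'])
E
```

```text
0.7 ray x -0.0334 arc x -0.0428
0.9 ray x -0.029 arc x -0.0348
1.0 ray x -0.0271 arc x -0.0303
1.1 ray x -0.0255 arc x -0.0254
1.2 ray x -0.0242 arc x -0.0203
1.3 ray x -0.0232 arc x -0.015
7.5 [ 0.57889462 -0.05128388  0.15248336] 0.0474902624836128 19.99920219182968
```

```bash
python3 -c "
from bench import close_job
print(close_job())"
```

```text
the job is handed in; nothing more can be done
None
```

The middle bolt was the loose one (it sank 6 mm; the right one held at 12 N and the left was not tapped), and I handed the job in with its cap held open at about 63–69 degrees, but no verdict was returned.

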